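# Hold the claw's sprung cover open for inspection

## Task

First take the grey weight ring off the cover of the clamped milking claw, lay it flat in the parts tray and let go of it, with the cover still shut. Then lift the spring-closed cover by its handle until it stands about 50 degrees open, and hold it still there for inspection; the cover shuts by itself, so finish while still holding the handle, with the cover at that angle. Leave the shell, the valve and the wrench where they are.

Things in the scene. Friction and masses are not known exactly. Their poses are not given: they have to be found in the camera images.
- claw: stainless claw body, a round bowl 132 mm in diameter on a swivel in a screw clamp, fixed. Origin on the table under the bowl's centre. Bowl rim 120 mm above the table; z up; its x points from the handle side to the hinge side, level.
- cover (a joint): opening angle of the claw's round steel cover (140 mm diameter, 8 mm thick, 0.27 kg with handle) in rad: 0 shut (level), 0.87 = 50 degrees, stop at 1.7. A spring and its weight shut it from every angle; opening it takes about 3 to 5 N at the handle.
- cover_hinge (a point): point on the cover's hinge axis, 78 mm from the bowl's centre along the claw's +x, 124 mm above the table; the axis runs level along the claw's y; the cover swings up about it, the handle side rising.
- grab_bar (a point): middle of the bar of the cover's grab handle, an upright U of bent round bar (10 mm thick, 80 mm long between leg centres), parallel to the hinge axis, its middle 45 mm above the cover's top, near the cover's free edge; the two legs go down to the cover and the U is open between them. With the cover shut it is 128 mm from the hinge axis towards the claw's -x and 49 mm above it. The round bar can turn between gripping fingers.
- ring_center (a point): centre of the grey plastic weight ring lying flat on the cover near its middle: outer diameter 60 mm, hole 34 mm, 26 mm high, about 0.16 kg, loose; the point is on its axis, half-way up.
- tray: white open parts tray 180 x 180 mm, 30 mm high, walls and floor 4 to 5 mm thick, fixed on the table left or right of the claw. Origin under its centre at table height.
- shell_center (a point): centre of a chromed teat-cup shell standing upright, 50 mm in diameter, 130 mm tall, loose; on the other side of the claw from the tray. Not to be moved.
- valve_center (a point): centre of a small bronze bleed valve standing upright, 28 mm in diameter, 36 mm tall, loose. Not to be moved.
- wrench: steel wrench 150 mm long lying flat, loose. Origin under its middle. Not to be moved.
Mind the look-alikes: they are no part of the job. Of the things shaped like the part that bears ring_center, the grey one is meant.

How it is judged:
On the way, in this order (a step that is already met when the one before it is completed fails the run):
1. the ring lies flat in the tray, let go, with the cover still shut (x of ring_center in the frame of tray between -0.065 and 0.065 m and y of ring_center in the frame of tray between -0.065 and 0.065 m and z of ring_center in the frame of tray between 0.005 and 0.025 m and contact force between the fingers and ring below 0.1 N and value of joint cover below 0.1 rad), for 0.2 s.
2. the cover is held by its handle at 50 degrees, within 7 degrees, for a second (value of joint cover between 0.751 and 0.995 rad and velocity of joint cover between -0.15 and 0.15 rad/s and contact force between the fingers and cover above 1 N and distance between the grasp point and grab_bar below 0.05 m), for 1 s.
At the end, for the whole second after the job is handed in: The cover is still, 43 to 57 degrees open, borne by the fingers on its handle (over 1 N, grasp point within 50 mm of the middle of its bar), and the ring lies flat in the tray (its centre within 65 mm of the tray's centre both ways), let go (all of step 2 and x of ring_center in the frame of tray between -0.065 and 0.065 m and y of ring_center in the frame of tray between -0.065 and 0.065 m and z of ring_center in the frame of tray between 0.005 and 0.025 m and contact force between the fingers and ring below 0.1 N); the arm keeps its last pose, push and grip.
It fails at once if the cover was opened before the ring was in the tray (value of joint cover above 0.25 rad and not (x of ring_center in the frame of tray between -0.065 and 0.065 m and y of ring_center in the frame of tray between -0.065 and 0.065 m and z of ring_center in the frame of tray between 0.005 and 0.025 m)).
It fails at once if the shell was moved by more than 30 mm (distance of shell_center from where it was at the start of the episode above 0.03 m).
It fails at once if the valve was moved by more than 30 mm (distance of valve_center from where it was at the start of the episode above 0.03 m).
It fails at once if the wrench was moved by more than 30 mm (distance of wrench from where it was at the start of the episode above 0.03 m).
It also fails if it takes over 64 s, if anything falls off the work surface, if the arm or the gripper's body presses on something with over 40 N, if the wrist force passes 120 N, or if a joint passes its speed limit or range.

## Robot

A 7-joint arm with a two-finger parallel gripper is mounted at the origin on the work surface. World frame = base frame: x ahead of the robot, y to its left, z up, the work surface at z = 0. Lengths are in m, angles in rad, forces in N, time in s.
With the tool pointing down it reaches from about 0.425 to 0.925 m from the base axis. Payload 6.8 kg.
Tool frame: the origin (TCP) lies midway between the tips of the shut fingers; the grasp point (between the pads) lies 19 mm behind it; z points along the fingers, y is the direction in which the jaws open and shut (so a half turn about z gives the same grasp; the last joint's range is limited). The gripper opens to 85 mm and grips with 20 to 120 N. Pads are 22 mm wide; open, the fingers measure 114 mm over their backs; the gripper's body (76 mm by 85 mm) begins 54 mm behind the grasp point. The pads swing forward as they close: fully open they stand 13 mm farther back than shut.
Start: joints at [1.16, 0.477, 0.022, 1.555, -0.011, 1.109, -0.083], TCP at [0.201, -0.644, 0.231] pointing down, gripper open.
Joint ranges: [-2.96, 2.96], [-0.34, 2.1], [-1.41, 1.46], [0.24, 2.44], [-1.37, 4.51], [0.17, 1.92], [-2.96, 2.96]. Speed limits (rad/s): [2.39, 2.39, 3.14, 3.14, 3.14, 3.14, 3.14].

## Interface

Orientations are given as a rotation vector (axis times angle).
In Python, from bench import r, imaging gives the robot as it stands.
- The arm moves only by the tool jog_arm, never from a script. Its argument "rows" is a list of rows, each an object with "delta_rot": the turn, a rotation vector about the tool's x, y, z in degrees, a list of three; "xyz": the shift along the tool's x, y, z in cm, a list of three; "fingers": the closure, from 0 (fully open) to 1 (shut). A call has exactly 5 rows; each row is the pose to reach, as a shift and turn from the pose measured when the call began, along the tool's axes at that moment; what a row does not reach only later rows make up. A row lasts 1/12 s, in which the tool goes at most 41.7 mm and 7.16 degrees, less where a joint would pass 70% of its speed; a pose out of reach is approached as far as the arm can. A call with a gripper value outside its range is refused whole. The fingers move at their own pace and stop on an object; "grip_force" is the grip in N (left out, the last holds). Time passes only in rows, so rows that repeat a pose let the fingers close, or fill a call up. It gives the time, the measured TCP pose, the force and the opening at its end, in the units of the state.
- r.get_obs(): the state, without advancing time (a new reading comes with each control period).
- imaging.grab_frame(name): name is "side" or "top" or "wrist"; returns the picture (480x640x3 uint8, blue, green, red); there is no depth.
- imaging.camera_info(name): a dict with "camera_matrix" (3x3 intrinsics, pixels), "k1" (the pictures are not rectified: a ray, as slopes to the right and down, at radius r is drawn at 1 + k1 r^2 times it, then the intrinsics apply), "xyz" and "attitude" of the camera in the world. Camera axes: x right, y down, z forward; pixel columns grow to the right and rows downward; lengths in m; the calibration is good to about 2 mm. A picture is of the moment at which its call begins: read the wrist's pose just before it. camera_info takes no time and is no camera call; for the wrist camera it gives the pose at the moment of the call.
- r.hand_in(): hands the job in, once; it reports no verdict.
Trained networks look in the newest picture that a camera, given by its name, has taken for a name from the list of things; names that differ only in an ending like _2 or _b are one class to them, and where a whole thing is asked for, a point or a joint stands for the part that bears it (a point fixed in the world has none). Each returns a list of dicts, best first, with "conf" (0 to 1); they miss things now and then, are a little off and sometimes report something else, mostly with a low value. They report only what shows in the picture. A call takes as long as a camera call. They do not tell look-alikes from the thing itself.
- imaging.find_in(camera, query): "position" ([column, row] in pixels, amid what is visible of it).
- imaging.cut_out(camera, query): "region" (480x640 bool, what is visible of it) and "position" ([column, row] in pixels, amid what is visible of it).
- imaging.tip_of(camera, query): "position" ([column, row] in pixels: a listed point, or the origin of a listed thing).
The state is a dict: "clock": time; "joints": joint angles; "qvel": joint speeds; "tau": joint torques, N m; "tcp_pos": TCP position; "orientation": TCP orientation; "contact_force": force on the tool from outside, world axes, zero at the start; "moment": the same for the moment, N m; "grip_width": finger opening in m.
Only numpy, scipy, OpenCV 4.12 (cv2) and the standard library are available. Lean on these libraries where they do the work, as an engineer would, in place of code of your own. Each camera call takes 0.05 s, during which the arm holds its last target.

## Working session

There is one attempt and no reset: what is moved stays moved. The work goes in short steps, Python scripts to look and compute and a tool call to move; the robot and the scene stay as the last step left them, time stands still between calls to the robot, and variables do not carry over. Pictures are saved under pics/ and viewed, and the job is handed in when it is done.

Besides the shell and the picture viewer there is one more tool, called after ">>>" as name(argument=value, ...), one argument or row to a line, values as JSON. jog_arm: Moves the arm, as the interface text tells. Its arguments: {"type":"object","properties":{"rows":{"type":"array","items":{"type":"object","properties":{"delta_rot":{"type":"array","items":{"type":"number"}},"xyz":{"type":"array","items":{"type":"number"}},"fingers":{"type":"number"}}}},"grip_force":{"type":"number"}},"required":["rows"]}

```bash
ls; mkdir -p pics
python3 - <<'E'
from bench import r, imaging
import cv2, numpy as np
np.set_printoptions(precision=4,suppress=True)
o=r.get_obs()
for k,v in o.items(): print(k,v)
for n in ["side","top","wrist"]:
    c=imaging.camera_info(n); print(n,c)
    cv2.imwrite(f"pics/{n}0.png",imaging.grab_frame(n))
E
```

```text
pics
clock 0.0
joints [ 1.1599  0.4778  0.0224  1.5565 -0.0115  1.1093 -0.0831]
qvel [ 0.0008 -0.0004  0.0004  0.0006 -0.0001 -0.0002  0.0001]
tau [  0.     -59.645    1.6077 -28.12     0.0124   0.0094  -0.    ]
tcp_pos [ 0.2011 -0.6438  0.2303]
orientation [-3.1039 -0.4736  0.0007]
contact_force [ 1.4218 -0.0648  0.03  ]
moment [ 0.0056 -0.0414  0.0159]
grip_width 0.0854517995140194
side {'camera_matrix': array([[507.0117,   0.    , 316.7823],
       [  0.    , 507.0117, 244.1019],
       [  0.    ,   0.    ,   1.    ]]), 'k1': -0.1302307462277604, 'xyz': array([0.3467, 0.6369, 0.7296]), 'attitude': array([-0.3708,  2.7339, -1.2083])}
top {'camera_matrix': array([[453.7061,   0.    , 322.4773],
       [  0.    , 453.7061, 237.2027],
       [  0.    ,   0.    ,   1.    ]]), 'k1': -0.011621017330007553, 'xyz': array([ 0.4898, -0.0127,  1.0906]), 'attitude': array([-2.169 ,  2.2125, -0.0147])}
wrist {'camera_matrix': array([[354.8302,   0.    , 316.0921],
       [  0.    , 354.8302, 242.7639],
       [  0.    ,   0.    ,   1.    ]]), 'k1': -0.05016762603420186, 'xyz': array([ 0.269 , -0.6223,  0.3737]), 'attitude': array([ 2.3368, -1.7196, -0.25  ])}
```

View pics/side0.png

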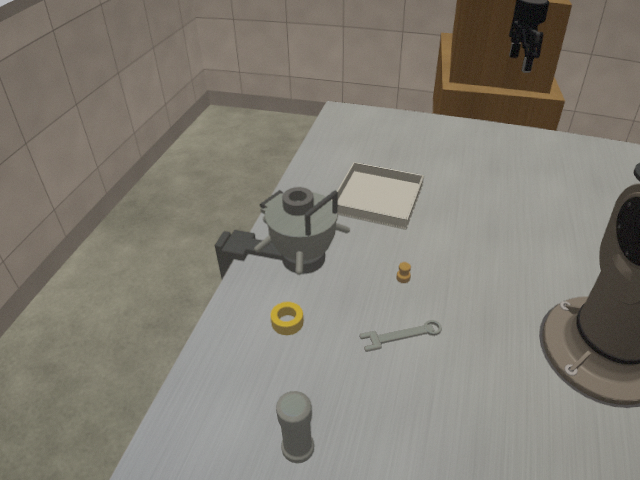

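View pics/top0.png

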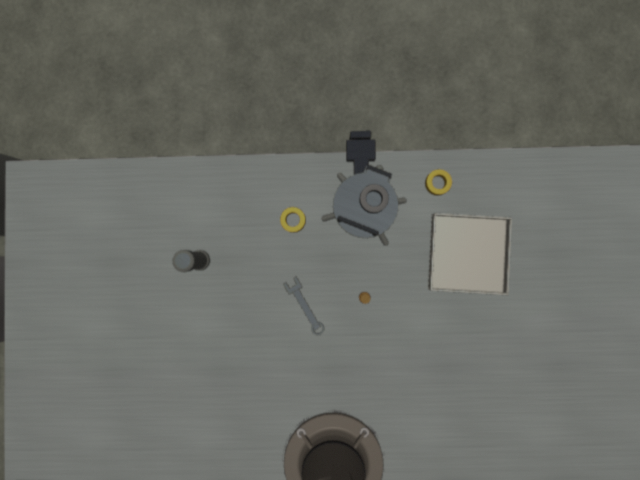

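```bash
cat > h.py <<'E'
from bench import r, imaging
import cv2, numpy as np
from scipy.spatial.transform import Rotation as R
np.set_printoptions(precision=4,suppress=True)
def ray(c,px):
    K=c['camera_matrix'];d=np.array([c['k1'],0,0,0,0.])
    # model: xd = x(1+k1 r^2)
    u=cv2.undistortPoints(np.array([[px]],float),K,d)[0,0]
    return c['xyz'],R.from_rotvec(c['attitude']).as_matrix()@np.array([u[0],u[1],1.])
def at_z(c,px,z):
    o,d=ray(c,px); return o+d*(z-o[2])/d[2]
def proj(c,p):
    rv=R.from_rotvec(c['attitude']).inv()
    p=np.atleast_2d(p)
    q=rv.apply(p-c['xyz'])
    return cv2.projectPoints(q,np.zeros(3),np.zeros(3),c['camera_matrix'],np.array([c['k1'],0,0,0,0.]))[0][:,0]
def tri(obs):
    A=np.zeros((3,3));b=np.zeros(3);L=[]
    for c,px in obs:
        o,d=ray(c,px);d=d/np.linalg.norm(d);P=np.eye(3)-np.outer(d,d);A+=P;b+=P@o;L.append((o,P))
    x=np.linalg.solve(A,b);return x,[np.linalg.norm(P@(x-o)) for o,P in L]
E
python3 - <<'E'
from h import *
for n in ["top","side"]:
    c=imaging.camera_info(n)
    for q in ["claw","cover_hinge","grab_bar","ring_center","tray","shell_center","valve_center","wrench"]:
        for d in imaging.tip_of(n,q)[:3]: print(n,q,round(d['conf'],2),np.round(d['position'],1), end=' ; ')
        print()
print(r.get_obs()['clock'])
E
```

```text
top claw 0.66 [361.6 211.3] ; 
top cover_hinge 0.67 [377.9 171.4] ; 
top grab_bar 0.65 [356.4 225.7] ; 
top ring_center 0.94 [437.9 179.7] ; top ring_center 0.76 [375.7 199.7] ; top ring_center 0.68 [296.2 222.3] ; 
top tray 0.93 [466.8 253.4] ; top tray 0.45 [303.8 304.5] ; 
top shell_center 0.6 [189.8 261.5] ; 
top valve_center 0.57 [362.  298.3] ; 
top wrench 0.73 [305.2 304.4] ; top wrench 0.71 [360.2 301.3] ; top wrench 0.68 [189.7 261.2] ; 
side claw 0.95 [303.1 260.5] ; 
side cover_hinge 0.8 [271.6 200.7] ; 
side grab_bar 0.71 [321.1 201.4] ; 
side ring_center 0.95 [296.  201.1] ; side ring_center 0.71 [286.1 318.3] ; 
side tray 0.62 [379.1 198.4] ; 
side shell_center 0.57 [294.9 425.8] ; 

side wrench 0.62 [402.5 333.6] ; 
0.95
```

Run:
```python
from h import *
T=imaging.camera_info("top");S=imaging.camera_info("side")
for n,a,b in [("claw",[361.6,211.3],[303.1,260.5]),("hinge",[377.9,171.4],[271.6,200.7]),("bar",[356.4,225.7],[321.1,201.4]),("ring",[375.7,199.7],[296,201.1]),("tray",[466.8,253.4],[379.1,198.4]),("shell",[189.8,261.5],[294.9,425.8]),("wrench",[305.2,304.4],[402.5,333.6])]:
    print(n,*tri([(T,a),(S,b)]))
tc=[at_z(T,p,0.03) for p in [(432,214),(510,216),(508,294),(430,291)]]
print(np.array(tc)); print(np.mean(tc,0))
print("tray0",at_z(T,[466.8,253.4],0.005),"ring",at_z(T,[375.7,199.7],.145),"ringtop by eye",at_z(T,[374,198],.154),"valve",at_z(T,(365,297),.036))
# refine masks
imt=imaging.grab_frame("top");cv2.imwrite("pics/topcrop.png",cv2.resize(imt[120:260,270:470],None,fx=4,fy=4,interpolation=cv2.INTER_CUBIC))
ims=imaging.grab_frame("side");cv2.imwrite("pics/sidecrop.png",cv2.resize(ims[160:290,200:400],None,fx=4,fy=4,interpolation=cv2.INTER_CUBIC))
```

```text
claw [ 0.5937 -0.0821 -0.0034] [np.float64(0.0023037096134148546), np.float64(0.0023037096134149236)]
hinge [ 0.666  -0.1119  0.117 ] [np.float64(0.00039744977573350084), np.float64(0.0003974497757336634)]
bar [ 0.5471 -0.0598  0.1764] [np.float64(0.0012902636519146185), np.float64(0.0012902636519144693)]
ring [ 0.6069 -0.103   0.1335] [np.float64(0.004451996979441734), np.float64(0.004451996979441701)]
tray [ 0.4839 -0.3322 -0.0035] [np.float64(0.0010700017989184408), np.float64(0.0010700017989184573)]
shell [0.4815 0.3136 0.0702] [np.float64(0.002499054733811965), np.float64(0.0024990547338120403)]
wrench [ 0.3683  0.0572 -0.0007] [np.float64(0.002096271917163278), np.float64(0.002096271917163119)]
[[ 0.5785 -0.2443  0.03  ]
 [ 0.57   -0.4249  0.03  ]
 [ 0.3895 -0.4141  0.03  ]
 [ 0.3997 -0.2347  0.03  ]]
[ 0.4844 -0.3295  0.03  ]
tray0 [ 0.485  -0.3295  0.005 ] ring [ 0.6013 -0.1031  0.145 ] ringtop by eye [ 0.6038 -0.0988  0.154 ] valve [ 0.3891 -0.0835  0.036 ]
```

View pics/topcrop.png

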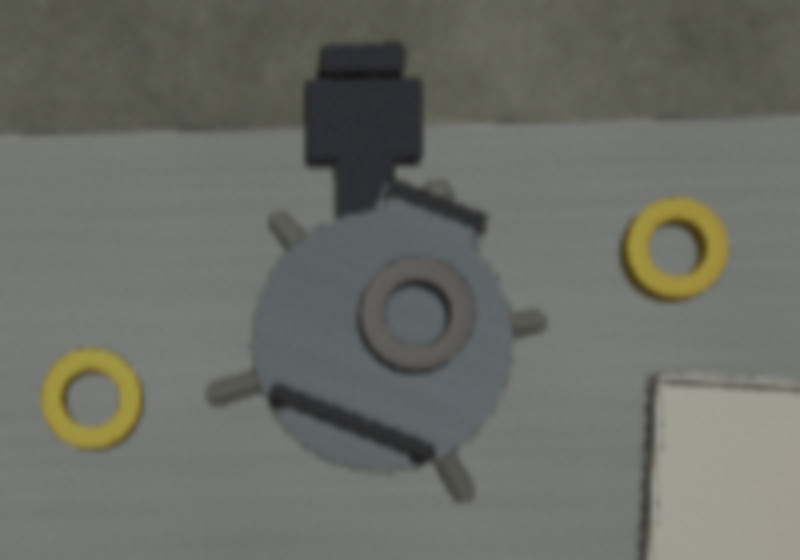

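View pics/sidecrop.png

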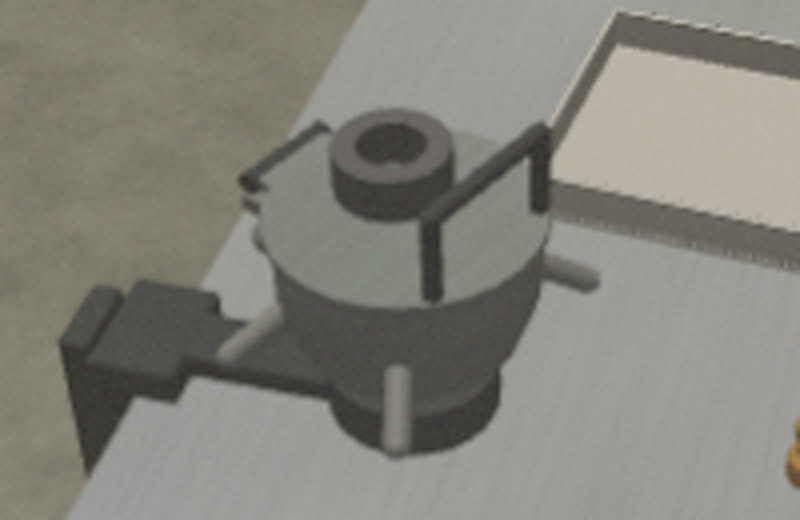

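Run:
```python
from h import *
T=imaging.camera_info("top");S=imaging.camera_info("side")
a=at_z(T,(339.25,219),.173);b=at_z(T,(377.5,233.75),.173)
print("bar",a,b,(a+b)/2,np.linalg.norm(a-b))
s1=(200+430/4,160+215/4);s2=(200+543/4,160+130/4)
print(tri([(T,(339.25,219)),(S,s1)]),tri([(T,(377.5,233.75)),(S,s2)]))
yaw=np.degrees(np.arctan2((b-a)[1],(b-a)[0]));print("bar yaw",yaw)
c=at_z(T,(365.5,205),.128);print("cover c",c)
print("ring",at_z(T,(374.25,198.75),.154), tri([(T,(374.25,198.75)),(S,(200+392/4,160+145/4))]))
for z in [.128]: print("hinge ends",at_z(T,(270+390/4,120+187/4),.135),at_z(T,(270+485/4,120+228/4),.135))
o=r.get_obs();M=R.from_rotvec(o['orientation']).as_matrix();print(M,o['tcp_pos'])
```

```text
bar [ 0.5604 -0.0259  0.173 ] [ 0.5289 -0.1024  0.173 ] [ 0.5446 -0.0641  0.173 ] 0.08278147946778583
(array([ 0.5621, -0.0255,  0.1716]), [np.float64(0.0016405369963834987), np.float64(0.001640536996383362)]) (array([ 0.5306, -0.1025,  0.1688]), [np.float64(0.001550563942436277), np.float64(0.001550563942436247)])
bar yaw -112.35229652285204
cover c [ 0.5925 -0.0829  0.128 ]
ring [ 0.6023 -0.0993  0.154 ] (array([ 0.6043, -0.0995,  0.1485]), [np.float64(0.0013980133083154865), np.float64(0.0013980133083155856)])
hinge ends [ 0.6728 -0.0885  0.135 ] [ 0.6498 -0.138   0.135 ]
[[ 0.9545  0.2982  0.    ]
 [ 0.2982 -0.9545 -0.0001]
 [ 0.      0.0001 -1.    ]] [ 0.2013 -0.6443  0.2313]
```

```bash
cat > go.py <<'E'
import sys
from h import *
# usage: go.py x y z yaw_of_tool_y_deg
def delta(x,y,z,yaw):
    o=r.get_obs();M=R.from_rotvec(o['orientation'])
    a=np.radians(yaw);ty=np.array([np.cos(a),np.sin(a),0]);tz=np.array([0,0,-1.]);tx=np.cross(ty,tz)
    N=R.from_matrix(np.stack([tx,ty,tz],1))
    d=M.inv().apply(np.array([x,y,z])-o['tcp_pos'])*100
    rv=np.degrees((M.inv()*N).as_rotvec())
    print("t",o['clock'],"tcp",o['tcp_pos'],"xyz cm",d.round(2),"rot",rv.round(1),"grip",round(o['grip_width'],4),"F",o['contact_force'],"j",o['joints'].round(2))
if __name__=="__main__": delta(*map(float,sys.argv[1:]))
E
python3 go.py .603 -.0995 .25 -112.35
```

```text
t 1.05 tcp [ 0.2013 -0.6443  0.2313] xyz cm [ 54.59 -40.02  -1.87] rot [ 0.  -0.  39.7] grip 0.0854 F [ 0.7427 -0.0494 -0.1318] j [ 1.16  0.48  0.02  1.56 -0.01  1.11 -0.08]
```

>>> jog_arm(
  rows=[
    {"xyz": [3, -2.2, -0.5], "delta_rot": [0, 0, 6], "fingers": 0},
    {"xyz": [6, -4.4, -1], "delta_rot": [0, 0, 12], "fingers": 0},
    {"xyz": [9, -6.6, -2], "delta_rot": [0, 0, 18], "fingers": 0},
    {"xyz": [12, -8.8, -2], "delta_rot": [0, 0, 24], "fingers": 0},
    {"xyz": [15, -11, -2], "delta_rot": [0, 0, 30], "fingers": 0},
  ],
  grip_force=40,
)

```text
clock: 1.47
tcp_pos: [0.3127, -0.4935, 0.2521]
orientation: [3.12, -0.355, 0.002]
contact_force: [0.8, -1.3, -0.4]
grip_width: 0.0852
```

```bash
python3 go.py .603 -.0995 .25 -112.35
```

```text
t 1.4667 tcp [ 0.3127 -0.4935  0.2521] xyz cm [ 19.45 -44.91   0.2 ] rot [ 0.  -0.1  9.4] grip 0.0852 F [ 0.773  -1.308  -0.3883] j [ 0.85  0.31  0.07  1.76 -0.02  1.07 -0.88]
```

>>> jog_arm(
  rows=[
    {"xyz": [1.4, -3.2, 0], "delta_rot": [0, 0, 3], "fingers": 0},
    {"xyz": [2.9, -6.6, 0], "delta_rot": [0, 0, 6], "fingers": 0},
    {"xyz": [4.4, -10, 0], "delta_rot": [0, 0, 9.4], "fingers": 0},
    {"xyz": [5.9, -13.5, 0], "delta_rot": [0, 0, 9.4], "fingers": 0},
    {"xyz": [7.4, -17, 0], "delta_rot": [0, 0, 9.4], "fingers": 0},
  ],
)

```text
clock: 1.88
tcp_pos: [0.4238, -0.3429, 0.2524]
orientation: [3.08, -0.61, 0.003]
contact_force: [0.6, -0.7, -0.3]
grip_width: 0.0851
```

```bash
python3 go.py .603 -.0995 .25 -112.35
```

```text
t 1.8833 tcp [ 0.4238 -0.3429  0.2524] xyz cm [  7.3  -29.33   0.23] rot [ 0.1 -0.1 -0. ] grip 0.0851 F [ 0.6372 -0.7476 -0.2537] j [ 0.57  0.24 -0.    1.85  0.    1.05 -1.4 ]
```

>>> jog_arm(
  rows=[
    {"xyz": [0.9, -3.4, 0], "fingers": 0},
    {"xyz": [1.8, -7, 0], "fingers": 0},
    {"xyz": [2.7, -10.6, 0], "fingers": 0},
    {"xyz": [3.6, -14.2, 0], "fingers": 0},
    {"xyz": [4.5, -17.8, 0], "fingers": 0},
  ],
)

```text
$.rows[0]: bad value
```

```bash
python3 go.py .603 -.0995 .25 -112.35
python3 - <<'E'
from h import *
c=imaging.camera_info("wrist");im=imaging.grab_frame("wrist")
cv2.imwrite("pics/w1.png",im)
for q in ["ring_center","grab_bar"]:
  for d in imaging.tip_of("wrist",q): print(q,d['conf'],d['position'],at_z(c,d['position'],.141 if q[0]=='r' else .173))
print(proj(c,[[.603,-.0995,.141],[.545,-.064,.173]]))
E
```

```text
t 1.8833 tcp [ 0.4238 -0.3429  0.2524] xyz cm [  7.3  -29.33   0.23] rot [ 0.1 -0.1 -0. ] grip 0.0851 F [ 0.6372 -0.7476 -0.2537] j [ 0.57  0.24 -0.    1.85  0.    1.05 -1.4 ]
ring_center 0.76 [150.3, 19.1] [ 0.6015 -0.2997  0.141 ]
[[ -77.7928  144.3627]
 [-108.7842  242.9677]]
```

View pics/w1.png

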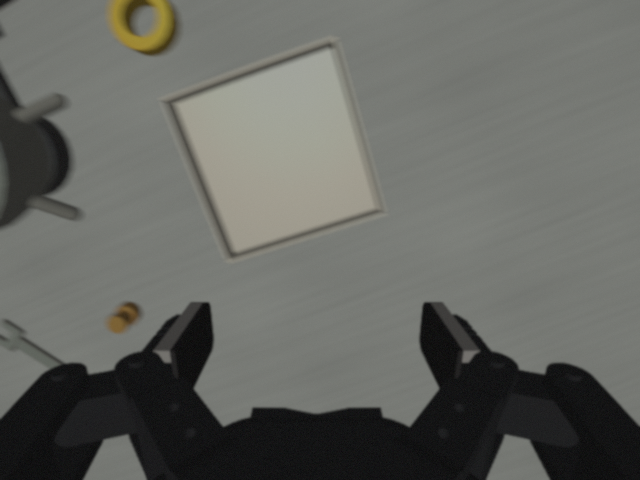

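>>> jog_arm(
  rows=[
    {"xyz": [0.9, -3.4, 0], "delta_rot": [0, 0, 0], "fingers": 0},
    {"xyz": [1.8, -7, 0], "delta_rot": [0, 0, 0], "fingers": 0},
    {"xyz": [2.7, -10.6, 0], "delta_rot": [0, 0, 0], "fingers": 0},
    {"xyz": [3.6, -14.2, 0], "delta_rot": [0, 0, 0], "fingers": 0},
    {"xyz": [4.5, -17.8, 0], "delta_rot": [0, 0, 0], "fingers": 0},
  ],
)

```text
clock: 2.45
tcp_pos: [0.534, -0.1932, 0.2526]
orientation: [3.083, -0.602, 0.004]
contact_force: [1.2, -0.5, -0.4]
grip_width: 0.0854
```

```bash
python3 go.py .603 -.0995 .25 -112.35
python3 - <<'E'
from h import *
c=imaging.camera_info("wrist");im=imaging.grab_frame("wrist")
cv2.imwrite("pics/w2.png",im)
for q in ["ring_center","grab_bar"]:
  for d in imaging.tip_of("wrist",q): print(q,d['conf'],d['position'],at_z(c,d['position'],.141 if q[0]=='r' else .173))
print(proj(c,[[.603,-.0995,.154],[.545,-.064,.173]]))
E
```

```text
t 2.45 tcp [ 0.534  -0.1932  0.2526] xyz cm [  2.86 -11.28   0.27] rot [ 0.  -0.2  0.2] grip 0.0854 F [ 1.2456 -0.5184 -0.3892] j [ 0.32  0.28 -0.1   1.79  0.03  1.07 -1.75]
ring_center 0.78 [84.1, 265.9] [ 0.5816 -0.0167  0.141 ]
ring_center 0.58 [335.0, 69.8] [ 0.6365 -0.2485  0.141 ]
ring_center 0.57 [155.7, 199.8] [ 0.6052 -0.0955  0.141 ]
grab_bar 0.94 [135.1, 302.2] [ 0.5469 -0.0617  0.173 ]
grab_bar 0.42 [145.2, 111.2] [ 0.6544 -0.1312  0.173 ]
[[154.0924 203.5355]
 [139.2523 303.3632]]
```

View pics/w2.png

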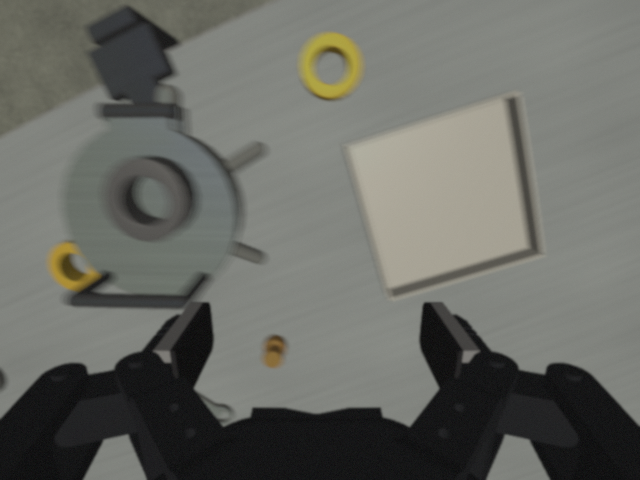

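>>> jog_arm(
  rows=[
    {"xyz": [0.7, -3, 0], "delta_rot": [0, 0, 0], "fingers": 0},
    {"xyz": [1.4, -6, 0.5], "delta_rot": [0, 0, 0], "fingers": 0},
    {"xyz": [2.2, -9, 0.8], "delta_rot": [0, -0.2, 0.2], "fingers": 0},
    {"xyz": [2.8, -11.2, 0.8], "delta_rot": [0, -0.2, 0.2], "fingers": 0},
    {"xyz": [2.9, -11.3, 0.8], "delta_rot": [0, -0.2, 0.2], "fingers": 0},
  ],
)

```text
clock: 3.02
tcp_pos: [0.6056, -0.0936, 0.2443]
orientation: [-3.082, 0.591, 0.001]
contact_force: [0.2, -0.1, 0.3]
grip_width: 0.0857
```

```bash
python3 go.py .603 -.0995 .25 -112.35
python3 - <<'E'
from h import *
c=imaging.camera_info("wrist");im=imaging.grab_frame("wrist")
c=imaging.camera_info("wrist");im=imaging.grab_frame("wrist")
cv2.imwrite("pics/w3.png",im)
for q in ["ring_center","grab_bar"]:
  for d in imaging.tip_of("wrist",q): print(q,d['conf'],d['position'],at_z(c,d['position'],.141 if q[0]=='r' else .173))
print(proj(c,[[.603,-.0995,.154],[.545,-.064,.173]]))
E
```

```text
t 3.0167 tcp [ 0.6056 -0.0936  0.2443] xyz cm [-0.02  0.64 -0.58] rot [-0.2  0.1  0.7] grip 0.0857 F [ 0.2089 -0.0808  0.2646] j [ 0.17  0.37 -0.15  1.69  0.06  1.09 -1.95]
ring_center 0.89 [185.9, 290.1] [0.6051 0.0106 0.141 ]
ring_center 0.66 [452.5, 99.0] [ 0.6611 -0.215   0.141 ]
grab_bar 0.67 [298.9, 344.0] [ 0.5485 -0.0606  0.173 ]
[[321.7538 246.0691]
 [305.3084 346.5216]]
```

View pics/w3.png

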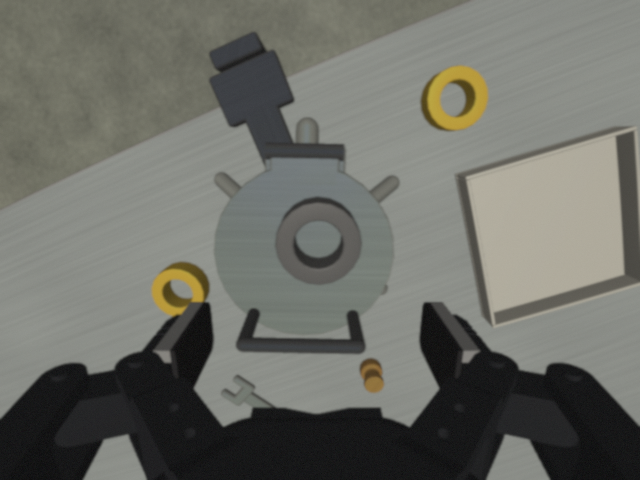

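```bash
python3 - <<'E'
from h import *
c=imaging.camera_info("wrist")
print("ring top",at_z(c,(318,241),.154),at_z(c,(275,241),.154),at_z(c,(361,241),.154))
a=at_z(c,(241,346),.173);b=at_z(c,(361,347),.173);print(a,b,(a+b)/2,np.linalg.norm(a-b),np.degrees(np.arctan2(*(b-a)[1::-1])))
print("cover",at_z(c,(304,245),.128))
E
python3 go.py .604 -.0975 .16 -112.35
```

```text
ring top [ 0.6055 -0.1022  0.154 ] [ 0.6167 -0.0748  0.154 ] [ 0.5944 -0.1295  0.154 ]
[ 0.5604 -0.026   0.173 ] [ 0.5283 -0.103   0.173 ] [ 0.5444 -0.0645  0.173 ] 0.08344946121181318 -112.64173706179803
cover [ 0.5996 -0.0883  0.128 ]
t 3.2167 tcp [ 0.6029 -0.0997  0.2445] xyz cm [ 0.02 -0.25  8.45] rot [0.  0.1 0.2] grip 0.0854 F [ 1.1196 -0.8559 -0.1589] j [ 0.17  0.37 -0.14  1.69  0.06  1.09 -1.94]
```

>>> jog_arm(
  rows=[
    {"xyz": [0.1, 0, 3], "delta_rot": [0, 0.1, 0.2], "fingers": 0},
    {"xyz": [0.1, 0, 6], "delta_rot": [0, 0.1, 0.2], "fingers": 0},
    {"xyz": [0.1, 0, 9], "delta_rot": [0, 0.1, 0.2], "fingers": 0},
    {"xyz": [0.1, 0, 10.9], "delta_rot": [0, 0.1, 0.2], "fingers": 0},
    {"xyz": [0.1, 0, 10.9], "delta_rot": [0, 0.1, 0.2], "fingers": 0},
  ],
)

```text
clock: 3.63
tcp_pos: [0.5997, -0.1025, 0.1313]
orientation: [3.079, -0.612, -0.012]
contact_force: [-1.7, -0.6, -0.1]
grip_width: 0.0854
```

```bash
python3 go.py .604 -.100 .125 -112.35
python3 - <<'E'
from h import *
cv2.imwrite("pics/w4.png",imaging.grab_frame("wrist"))
im=imaging.grab_frame("side")
cv2.imwrite("pics/s4.png",cv2.resize(im[120:290,200:400],None,fx=3,fy=3))
E
```

```text
t 3.6333 tcp [ 0.5997 -0.1025  0.1313] xyz cm [ 0.31 -0.4   0.63] rot [ 0.2  0.4 -0.1] grip 0.0854 F [-1.6789 -0.6135 -0.1078] j [ 0.17  0.48 -0.13  1.8   0.08  0.87 -1.97]
```

View pics/w4.png

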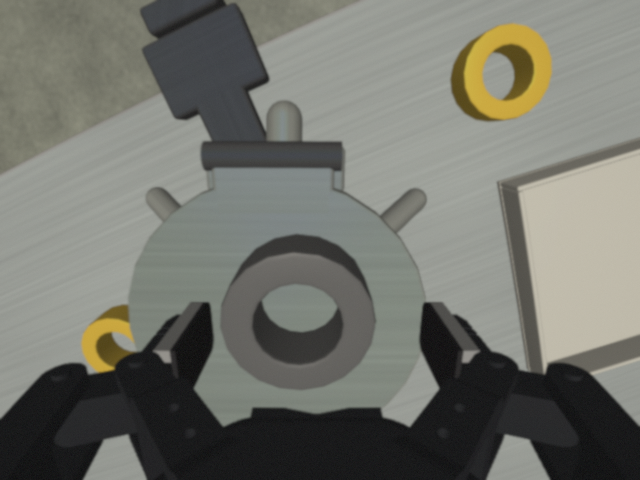

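View pics/s4.png

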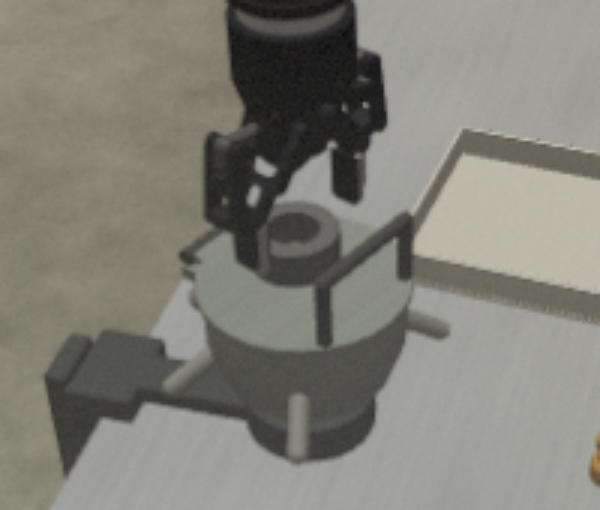

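```bash
python3 - <<'E'
from h import *
c=imaging.camera_info("wrist");im=imaging.grab_frame("wrist")
cv2.imwrite("pics/w5.png",im)
rg=[d for d in imaging.cut_out("wrist","ring_center")]
for d in rg:
  m=d['region'].astype(np.uint8); cn,_=cv2.findContours(m,0,2); k=max(cn,key=cv2.contourArea)
  e=cv2.fitEllipse(k); print(d['conf'],e, at_z(c,e[0],.154))
E
python3 go.py .604 -.100 .125 -112.35
```

```text
0.97 ((114.33940887451172, 337.22113037109375), (42.921897888183594, 69.14730834960938), 36.161006927490234) [ 0.6291 -0.0238  0.154 ]
0.89 ((303.24993896484375, 314.09014892578125), (144.8668975830078, 150.25686645507812), 12.969316482543945) [ 0.6097 -0.0993  0.154 ]
0.66 ((499.9448547363281, 81.28584289550781), (86.71295166015625, 104.66138458251953), 54.09520721435547) [ 0.6629 -0.1927  0.154 ]
t 3.8333 tcp [ 0.6047 -0.1013  0.1374] xyz cm [-0.12 -0.09  1.24] rot [ 0.  -0.2 -0. ] grip 0.0853 F [-0.3687  0.8517  0.8027] j [ 0.17  0.48 -0.14  1.79  0.08  0.88 -1.97]
```

View pics/w5.png

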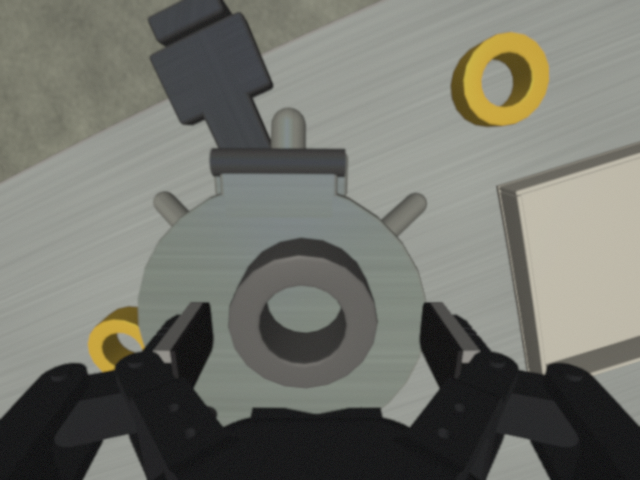

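Run:
```python
from h import *
c=imaging.camera_info("wrist")
print(at_z(c,(303,320),.154),proj(c,r.get_obs()['tcp_pos']), c['xyz'])
o=r.get_obs();M=R.from_rotvec(o['orientation']);print(M.inv().apply(at_z(c,(303,320),.154)-o['tcp_pos']))
```

```text
[ 0.6081 -0.097   0.154 ] [[316.1753 304.9502]] [ 0.6699 -0.1283  0.281 ]
[ 0.0016 -0.0053 -0.0166]
```

>>> jog_arm(
  rows=[
    {"xyz": [0.1, -0.2, 0.3], "delta_rot": [0, 0, 0], "fingers": 0},
    {"xyz": [0.1, -0.4, 0.6], "delta_rot": [0, 0, 0], "fingers": 0},
    {"xyz": [0.1, -0.4, 0.9], "delta_rot": [0, 0, 0], "fingers": 0},
    {"xyz": [0.1, -0.4, 1.2], "delta_rot": [0, 0, 0], "fingers": 0},
    {"xyz": [0.1, -0.4, 1.2], "delta_rot": [0, 0, 0], "fingers": 0},
  ],
)

```text
clock: 4.25
tcp_pos: [0.6067, -0.0978, 0.1248]
orientation: [3.081, -0.609, 0.004]
contact_force: [0.0, -0.3, -0.7]
grip_width: 0.0859
```

```bash
python3 go.py .604 -.100 .125 -112.35
```

```text
t 4.25 tcp [ 0.6067 -0.0978  0.1248] xyz cm [-0.17  0.3  -0.02] rot [ 0.  -0.1 -0. ] grip 0.0859 F [ 0.0483 -0.3319 -0.6875] j [ 0.16  0.5  -0.13  1.79  0.09  0.85 -1.98]
```

>>> jog_arm(
  rows=[
    {"xyz": [0, 0, 0], "delta_rot": [0, 0, 0], "fingers": 0.2},
    {"xyz": [0, 0, 0], "delta_rot": [0, 0, 0], "fingers": 0.4},
    {"xyz": [0, 0, 0], "delta_rot": [0, 0, 0], "fingers": 0.6},
    {"xyz": [0, 0, 0], "delta_rot": [0, 0, 0], "fingers": 0.8},
    {"xyz": [0, 0, 0], "delta_rot": [0, 0, 0], "fingers": 1},
  ],
  grip_force=35,
)

```text
clock: 4.67
tcp_pos: [0.6067, -0.0978, 0.1251]
orientation: [3.081, -0.609, 0.004]
contact_force: [-1.8, -0.4, 3.1]
grip_width: 0.0598
```

>>> jog_arm(
  rows=[
    {"xyz": [0, 0, 0], "delta_rot": [0, 0, 0], "fingers": 1},
    {"xyz": [0, 0, 0], "delta_rot": [0, 0, 0], "fingers": 1},
    {"xyz": [0, 0, 0], "delta_rot": [0, 0, 0], "fingers": 1},
    {"xyz": [0, 0, -0.5], "delta_rot": [0, 0, 0], "fingers": 1},
    {"xyz": [0, 0, -1], "delta_rot": [0, 0, 0], "fingers": 1},
  ],
)

```text
clock: 5.08
tcp_pos: [0.6063, -0.0978, 0.1348]
orientation: [3.081, -0.609, 0.002]
contact_force: [-0.5, -0.4, -0.8]
grip_width: 0.0596
```

```bash
python3 go.py .485 -.330 .23 -112.35;python3 - <<'E'
from h import *
cv2.imwrite("pics/w6.png",imaging.grab_frame("wrist"))
im=imaging.grab_frame("side")
cv2.imwrite("pics/s6.png",cv2.resize(im[120:290,200:400],None,fx=3,fy=3))
E
```

```text
t 5.0833 tcp [ 0.6063 -0.0978  0.1348] xyz cm [-2.36 26.1  -9.5 ] rot [ 0.  -0.1 -0. ] grip 0.0596 F [-0.4528 -0.4154 -0.8243] j [ 0.16  0.48 -0.14  1.79  0.08  0.87 -1.98]
```

View pics/w6.png

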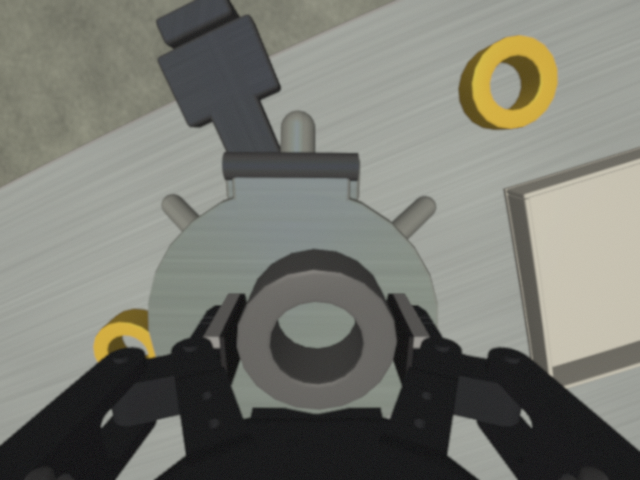

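View pics/s6.png

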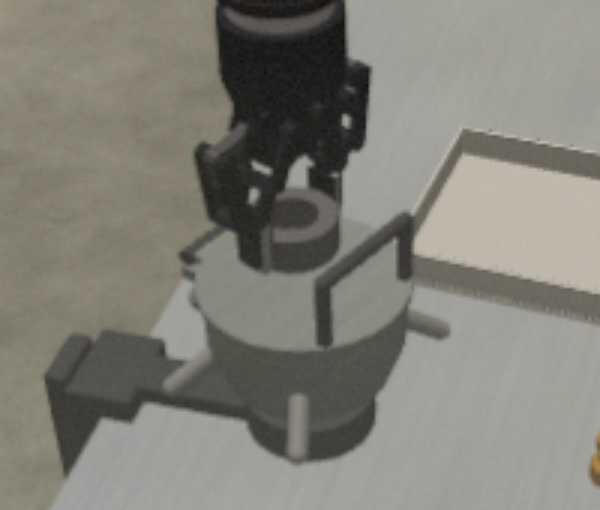

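>>> jog_arm(
  rows=[
    {"xyz": [0, 0, -3.5], "delta_rot": [0, 0, 0], "fingers": 1},
    {"xyz": [0, 0, -7], "delta_rot": [0, 0, 0], "fingers": 1},
    {"xyz": [-0.3, 2, -9.5], "delta_rot": [0, 0, 0], "fingers": 1},
    {"xyz": [-0.5, 5, -9.5], "delta_rot": [0, 0, 0], "fingers": 1},
    {"xyz": [-0.8, 8.5, -9.5], "delta_rot": [0, 0, 0], "fingers": 1},
  ],
)

```text
clock: 5.6
tcp_pos: [0.569, -0.1722, 0.2334]
orientation: [-3.083, 0.603, -0.014]
contact_force: [0.3, -0.6, -2.8]
grip_width: 0.0599
```

```bash
python3 go.py .485 -.330 .15 -67.35
```

```text
t 5.6 tcp [ 0.569  -0.1722  0.2334] xyz cm [-1.91 17.8   8.29] rot [  0.1  -0.5 -44.8] grip 0.0599 F [ 0.3428 -0.5949 -2.7521] j [ 0.28  0.34 -0.12  1.75  0.05  1.04 -1.81]
```

>>> jog_arm(
  rows=[
    {"xyz": [-0.4, 3.5, 0], "delta_rot": [0, 0, -6], "fingers": 1},
    {"xyz": [-0.8, 7, 1], "delta_rot": [0, 0, -12], "fingers": 1},
    {"xyz": [-1.2, 10.5, 2], "delta_rot": [0, 0, -18], "fingers": 1},
    {"xyz": [-1.5, 14, 4], "delta_rot": [0, 0, -24], "fingers": 1},
    {"xyz": [-1.9, 17.3, 6], "delta_rot": [0, 0, -30], "fingers": 1},
  ],
)

```text
clock: 6.02
tcp_pos: [0.4862, -0.3275, 0.1731]
orientation: [3.13, 0.222, 0.017]
contact_force: [0.7, -0.4, -1.8]
grip_width: 0.0597
```

```bash
python3 go.py .485 -.330 .05 -67.35
```

```text
t 6.0167 tcp [ 0.4862 -0.3275  0.1731] xyz cm [-0.29  0.17 12.31] rot [  0.3  -0.6 -14.5] grip 0.0597 F [ 0.7442 -0.4204 -1.7961] j [ 0.61  0.39 -0.15  1.83  0.07  0.91 -1.  ]
```

>>> jog_arm(
  rows=[
    {"xyz": [-0.3, 0.1, 3], "delta_rot": [0, 0, -5], "fingers": 1},
    {"xyz": [-0.3, 0.1, 6], "delta_rot": [0, 0, -10], "fingers": 1},
    {"xyz": [-0.3, 0.1, 9], "delta_rot": [0, 0, -14], "fingers": 1},
    {"xyz": [-0.3, 0.1, 12], "delta_rot": [0, 0, -14], "fingers": 1},
    {"xyz": [-0.3, 0.1, 12], "delta_rot": [0, 0, -14], "fingers": 1},
  ],
)

```text
clock: 6.43
tcp_pos: [0.4809, -0.3273, 0.0477]
orientation: [-3.082, -0.602, -0.005]
contact_force: [-0.9, 0.8, -1.6]
grip_width: 0.0596
```

```bash
python3 -c "
from h import *
cv2.imwrite('pics/t7.png',imaging.grab_frame('top'))
cv2.imwrite('pics/w7.png',imaging.grab_frame('wrist'))
"; python3 go.py .485 -.330 .003 -67.35
```

```text
t 6.5333 tcp [ 0.4842 -0.329   0.0528] xyz cm [-0.    0.1   4.98] rot [ 0.3 -0.4 -0.5] grip 0.0598 F [-0.1257  0.902  -1.7011] j [ 0.63  0.56 -0.18  1.9   0.15  0.68 -0.82]
```

View pics/w7.png

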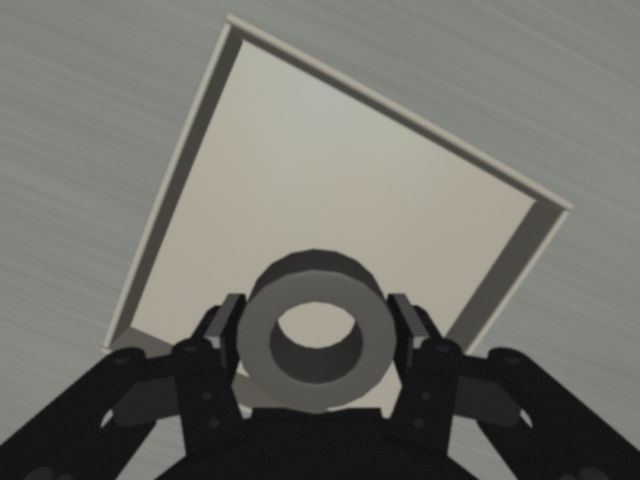

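>>> jog_arm(
  rows=[
    {"xyz": [0, 0.1, 1.2], "delta_rot": [0.3, -0.4, 0], "fingers": 1},
    {"xyz": [0, 0.1, 2.4], "delta_rot": [0.3, -0.4, 0], "fingers": 1},
    {"xyz": [0, 0.1, 3.6], "delta_rot": [0.3, -0.4, 0], "fingers": 1},
    {"xyz": [0, 0.1, 4.5], "delta_rot": [0.3, -0.4, 0], "fingers": 1},
    {"xyz": [0, 0.1, 4.8], "delta_rot": [0.3, -0.4, 0], "fingers": 1},
  ],
)

```text
clock: 6.95
tcp_pos: [0.4842, -0.3294, 0.0031]
orientation: [-3.082, -0.602, 0.001]
contact_force: [0.1, 0.1, -1.4]
grip_width: 0.0596
```

```bash
python3 go.py .485 -.330 .002 -67.35
```

```text
t 6.95 tcp [ 0.4842 -0.3294  0.0031] xyz cm [0.05 0.08 0.11] rot [-0.1  0.  -0.5] grip 0.0596 F [ 0.1262  0.1422 -1.4035] j [ 0.62  0.64 -0.16  1.91  0.17  0.61 -0.84]
```

>>> jog_arm(
  rows=[
    {"xyz": [0, 0, 0.1], "delta_rot": [0, 0, 0], "fingers": 1},
    {"xyz": [0, 0, 0.1], "delta_rot": [0, 0, 0], "fingers": 1},
    {"xyz": [0, 0, 0.1], "delta_rot": [0, 0, 0], "fingers": 0.6},
    {"xyz": [0, 0, 0.1], "delta_rot": [0, 0, 0], "fingers": 0.3},
    {"xyz": [0, 0, 0.1], "delta_rot": [0, 0, 0], "fingers": 0},
  ],
)

```text
clock: 7.37
tcp_pos: [0.4845, -0.3296, 0.0026]
orientation: [-3.082, -0.602, 0.0]
contact_force: [0.1, -0.0, -0.1]
grip_width: 0.0698
```

>>> jog_arm(
  rows=[
    {"xyz": [0, 0, 0], "delta_rot": [0, 0, 0], "fingers": 0},
    {"xyz": [0, 0, 0], "delta_rot": [0, 0, 0], "fingers": 0},
    {"xyz": [0, 0, 0], "delta_rot": [0, 0, 0], "fingers": 0},
    {"xyz": [0, 0, -1], "delta_rot": [0, 0, 0], "fingers": 0},
    {"xyz": [0, 0, -2], "delta_rot": [0, 0, 0], "fingers": 0},
  ],
)

```text
clock: 7.78
tcp_pos: [0.4841, -0.3294, 0.023]
orientation: [-3.082, -0.602, 0.002]
contact_force: [1.0, -0.2, -0.0]
grip_width: 0.0853
```

>>> jog_arm(
  rows=[
    {"xyz": [0, 0, -2], "delta_rot": [0, 0, 0], "fingers": 0},
    {"xyz": [0, 0, -5], "delta_rot": [0, 0, 0], "fingers": 0},
    {"xyz": [0, 0, -9], "delta_rot": [0, 0, 0], "fingers": 0},
    {"xyz": [0, 0, -13], "delta_rot": [0, 0, 0], "fingers": 0},
    {"xyz": [0, 0, -17], "delta_rot": [0, 0, 0], "fingers": 0},
  ],
)

```text
clock: 8.2
tcp_pos: [0.4841, -0.3294, 0.1961]
orientation: [-3.082, -0.603, 0.0]
contact_force: [0.5, -0.2, 0.0]
grip_width: 0.0854
```

```bash
python3 -c "
from h import *
c=imaging.camera_info('wrist')
cv2.imwrite('pics/w8.png',imaging.grab_frame('wrist'))
for d in imaging.tip_of('wrist','ring_center'): print(d, at_z(c,d['position'],.0175))
"; python3 go.py .545 -.064 .23 -22.4
```

```text
t 8.3 tcp [ 0.4884 -0.3318  0.2017] xyz cm [ 15.34 -22.65  -2.93] rot [  0.7  -0.2 -45.5] grip 0.0855 F [-0.164  -0.4722 -0.1943] j [ 0.66  0.37 -0.21  1.79  0.09  0.97 -0.78]
```

View pics/w8.png

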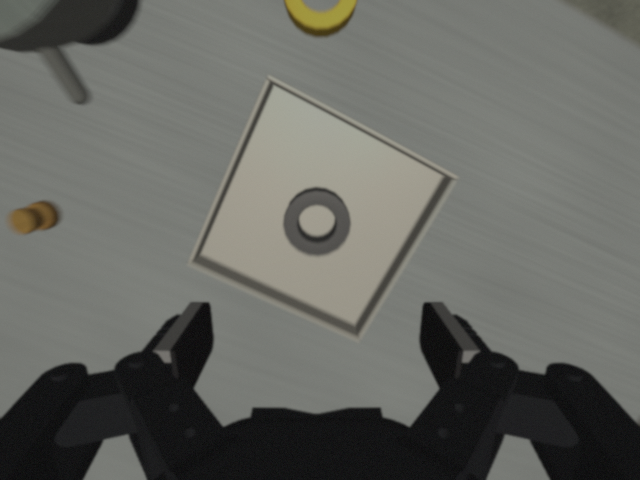

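>>> jog_arm(
  rows=[
    {"xyz": [2, -3, -1.5], "delta_rot": [0, 0, -6], "fingers": 0},
    {"xyz": [4, -6, -3], "delta_rot": [0, 0, -12], "fingers": 0},
    {"xyz": [6, -9, -4], "delta_rot": [0, 0, -18], "fingers": 0},
    {"xyz": [8, -12, -4], "delta_rot": [0, 0, -24], "fingers": 0},
    {"xyz": [10, -15, -4], "delta_rot": [0, 0, -30], "fingers": 0},
  ],
)

```text
clock: 8.72
tcp_pos: [0.5246, -0.1534, 0.2429]
orientation: [2.808, 1.381, 0.014]
contact_force: [1.0, -0.1, -0.1]
grip_width: 0.0855
```

```bash
python3 go.py .545 -.064 .24 -22.4
```

```text
t 8.7167 tcp [ 0.5246 -0.1534  0.2429] xyz cm [ 8.33 -3.85  0.25] rot [  0.9  -0.  -15.2] grip 0.0855 F [ 1.0338 -0.0748 -0.0883] j [ 0.49  0.27 -0.39  1.84  0.13  1.04 -0.6 ]
```

>>> jog_arm(
  rows=[
    {"xyz": [2.5, -1.2, 0], "delta_rot": [0, 0, -5], "fingers": 0},
    {"xyz": [5, -2.4, 0], "delta_rot": [0.4, 0, -10], "fingers": 0},
    {"xyz": [7.5, -3.5, 0], "delta_rot": [0.4, 0, -15], "fingers": 0},
    {"xyz": [8.3, -3.8, 0.2], "delta_rot": [0.4, 0, -15], "fingers": 0},
    {"xyz": [8.3, -3.8, 0.2], "delta_rot": [0.4, 0, -15], "fingers": 0},
  ],
)

```text
clock: 9.13
tcp_pos: [0.5455, -0.0615, 0.2409]
orientation: [2.605, 1.744, 0.009]
contact_force: [-0.0, -0.5, 0.1]
grip_width: 0.0855
```

```bash
python3 -c "
from h import *
imaging.grab_frame('top')
imaging.grab_frame('top')
c=imaging.camera_info('wrist');o=r.get_obs()
cv2.imwrite('pics/w9.png',imaging.grab_frame('wrist'))
for d in imaging.tip_of('wrist','grab_bar'): 
  p=at_z(c,d['position'],.173);print(d, p, R.from_rotvec(o['orientation']).inv().apply(p-o['tcp_pos']))
"; python3 go.py .545 -.064 .154 -22.4
```

```text
{'position': [315.2, 249.4], 'conf': 0.84} [ 0.5461 -0.0604  0.173 ] [ 0.0054 -0.0015  0.0676]
t 9.3333 tcp [ 0.5448 -0.0667  0.2405] xyz cm [ 0.27 -0.16  8.65] rot [ 0.5  0.1 -0.4] grip 0.086 F [-0.022  -0.9049  0.2699] j [ 0.4   0.3  -0.47  1.83  0.16  1.05 -0.54]
```

View pics/w9.png

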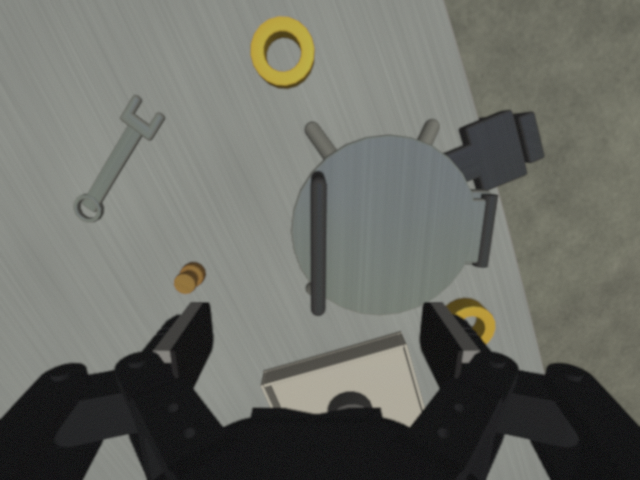

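>>> jog_arm(
  rows=[
    {"xyz": [0.1, 0, 2.5], "delta_rot": [0.3, 0, 0], "fingers": 0},
    {"xyz": [0.2, 0, 5], "delta_rot": [0.3, 0, 0], "fingers": 0},
    {"xyz": [0.3, 0, 7], "delta_rot": [0.3, 0, 0], "fingers": 0},
    {"xyz": [0.3, 0, 8.2], "delta_rot": [0.3, 0, 0], "fingers": 0},
    {"xyz": [0.3, 0, 8.6], "delta_rot": [0.3, 0, 0], "fingers": 0},
  ],
)

```text
clock: 9.75
tcp_pos: [0.5451, -0.0658, 0.1525]
orientation: [2.618, 1.734, -0.004]
contact_force: [-0.0, 1.0, -0.2]
grip_width: 0.0853
```

```bash
python3 -c "
from h import *
cv2.imwrite('pics/w10.png',imaging.grab_frame('wrist'))
im=imaging.grab_frame('side')
cv2.imwrite('pics/s10.png',cv2.resize(im[120:290,200:400],None,fx=3,fy=3))
"; python3 go.py .5455 -.0635 .154 -22.4
```

```text
t 9.85 tcp [ 0.5463 -0.0652  0.1543] xyz cm [ 0.12 -0.13  0.02] rot [ 0.1  0.1 -0.5] grip 0.0854 F [ 0.128  -0.3361  0.8274] j [ 0.37  0.4  -0.45  1.91  0.23  0.88 -0.6 ]
```

View pics/w10.png

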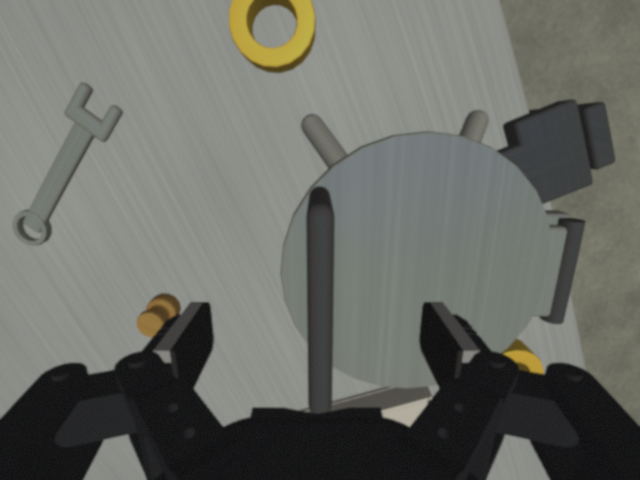

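View pics/s10.png

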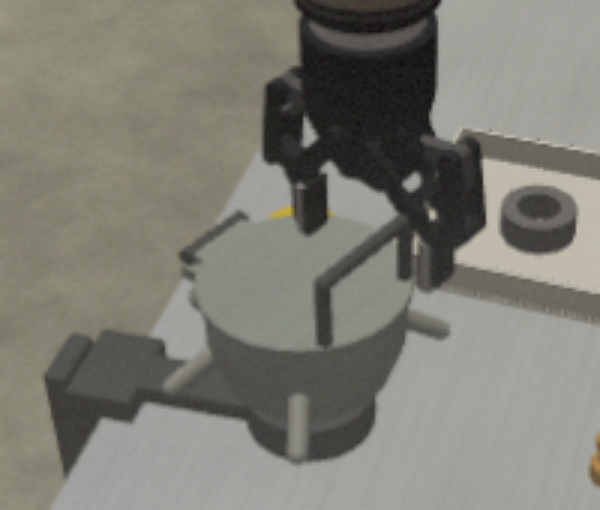

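>>> jog_arm(
  rows=[
    {"xyz": [0.1, 0, 0], "delta_rot": [0, 0, 0], "fingers": 0.3},
    {"xyz": [0.1, 0, 0], "delta_rot": [0, 0, 0], "fingers": 0.6},
    {"xyz": [0.1, 0, 0], "delta_rot": [0, 0, 0], "fingers": 0.8},
    {"xyz": [0.1, 0, 0], "delta_rot": [0, 0, 0], "fingers": 1},
    {"xyz": [0.1, 0, 0], "delta_rot": [0, 0, 0], "fingers": 1},
  ],
  grip_force=50,
)

```text
clock: 10.27
tcp_pos: [0.547, -0.0643, 0.1548]
orientation: [2.615, 1.734, 0.0]
contact_force: [0.0, -0.6, 0.9]
grip_width: 0.0254
```

>>> jog_arm(
  rows=[
    {"xyz": [0, 0, 0], "delta_rot": [0, 0, 0], "fingers": 1},
    {"xyz": [0, 0, 0], "delta_rot": [0, 0, 0], "fingers": 1},
    {"xyz": [0, 0, 0], "delta_rot": [0, 0, 0], "fingers": 1},
    {"xyz": [0, 0, 0], "delta_rot": [0, 0, 0], "fingers": 1},
    {"xyz": [0, 0, 0], "delta_rot": [0, 0, 0], "fingers": 1},
  ],
)

```text
clock: 10.68
tcp_pos: [0.5472, -0.0643, 0.1551]
orientation: [2.615, 1.734, 0.001]
contact_force: [0.3, -0.9, 2.3]
grip_width: 0.0085
```

```bash
python3 -c "
from h import *
cv2.imwrite('pics/w11.png',imaging.grab_frame('wrist'))
";python3 go.py .5455 -.0635 .154 -22.4
cat > arc.py <<'E'
from h import *
# arc waypoints in tool frame relative to current pose, tool orientation kept; assumes bar at cover angle a0
import sys
a0=float(sys.argv[1])
u=np.array([np.cos(np.radians(-22.4)),np.sin(np.radians(-22.4)),0])
def P(a):
    a=np.radians(a);x,z=-128,49
    return (np.cos(a)*x+np.sin(a)*z)/1000*u+np.array([0,0,(-np.sin(a)*x+np.cos(a)*z)/1000])
M=R.from_rotvec(r.get_obs()['orientation']).inv()
for a in map(float,sys.argv[2:]): print(a,(M.apply(P(a)-P(a0))*100).round(2),(P(a)-P(a0)).round(4))
E
python3 arc.py 0 3 6 9 12 15 20 25 30 35 40 45 50
```

```text
t 10.7333 tcp [ 0.5472 -0.0643  0.1551] xyz cm [ 0.01 -0.19  0.1 ] rot [ 0.2  0.1 -0.5] grip 0.0085 F [-0.2766 -0.273   2.4931] j [ 0.37  0.4  -0.45  1.91  0.23  0.88 -0.6 ]
3.0 [ 0.    0.28 -0.66] [ 0.0025 -0.001   0.0066]
6.0 [ 0.    0.59 -1.31] [ 0.0054 -0.0022  0.0131]
9.0 [ 0.    0.93 -1.94] [ 0.0085 -0.0035  0.0194]
12.0 [ 0.01  1.31 -2.55] [ 0.012  -0.0049  0.0255]
15.0 [ 0.01  1.72 -3.14] [ 0.0158 -0.0065  0.0315]
20.0 [ 0.01  2.46 -4.07] [ 0.0226 -0.0093  0.0408]
25.0 [ 0.02  3.29 -4.94] [ 0.0302 -0.0125  0.0495]
30.0 [ 0.03  4.19 -5.73] [ 0.0385 -0.0159  0.0574]
35.0 [ 0.03  5.15 -6.44] [ 0.0474 -0.0195  0.0646]
40.0 [ 0.04  6.17 -7.06] [ 0.0568 -0.0234  0.0708]
45.0 [ 0.05  7.24 -7.59] [ 0.0667 -0.0275  0.0762]
50.0 [ 0.06  8.36 -8.02] [ 0.077  -0.0317  0.0806]
```

View pics/w11.png

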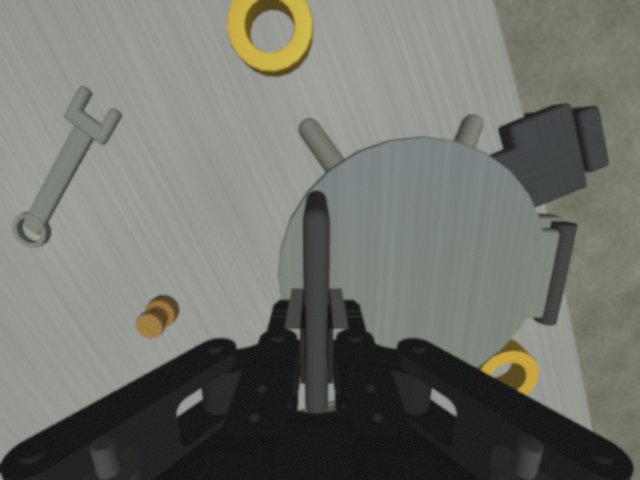

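>>> jog_arm(
  rows=[
    {"xyz": [0, 0.3, -0.7], "delta_rot": [0, 0, 0], "fingers": 1},
    {"xyz": [0, 0.6, -1.3], "delta_rot": [0, 0, 0], "fingers": 1},
    {"xyz": [0, 0.9, -1.9], "delta_rot": [0, 0, 0], "fingers": 1},
    {"xyz": [0, 1.3, -2.5], "delta_rot": [0, 0, 0], "fingers": 1},
    {"xyz": [0, 1.7, -3.1], "delta_rot": [0, 0, 0], "fingers": 1},
  ],
)

```text
clock: 11.15
tcp_pos: [0.5618, -0.0705, 0.1861]
orientation: [2.617, 1.735, -0.003]
contact_force: [-2.5, 2.2, -3.9]
grip_width: 0.0079
```

```bash
python3 -c "
from h import *
im=imaging.grab_frame('side')
cv2.imwrite('pics/s12.png',cv2.resize(im[100:290,200:400],None,fx=3,fy=3))
";python3 go.py .547 -.0643 .155 -22.4; python3 arc.py 15 20 25 30 35 40 45 50
```

```text
t 11.2 tcp [ 0.5626 -0.0709  0.1874] xyz cm [ 0.   -1.7   3.24] rot [ 0.1  0.1 -0.5] grip 0.0082 F [-5.5981  3.1251 -0.3072] j [ 0.38  0.39 -0.46  1.84  0.21  0.96 -0.57]
20.0 [ 0.    0.75 -0.94] [ 0.0069 -0.0028  0.0094]
25.0 [ 0.01  1.57 -1.8 ] [ 0.0145 -0.006   0.018 ]
30.0 [ 0.02  2.47 -2.59] [ 0.0227 -0.0094  0.026 ]
35.0 [ 0.02  3.43 -3.3 ] [ 0.0316 -0.013   0.0331]
40.0 [ 0.03  4.45 -3.93] [ 0.041  -0.0169  0.0394]
45.0 [ 0.04  5.52 -4.46] [ 0.0509 -0.021   0.0447]
50.0 [ 0.05  6.63 -4.9 ] [ 0.0612 -0.0252  0.0491]
```

View pics/s12.png

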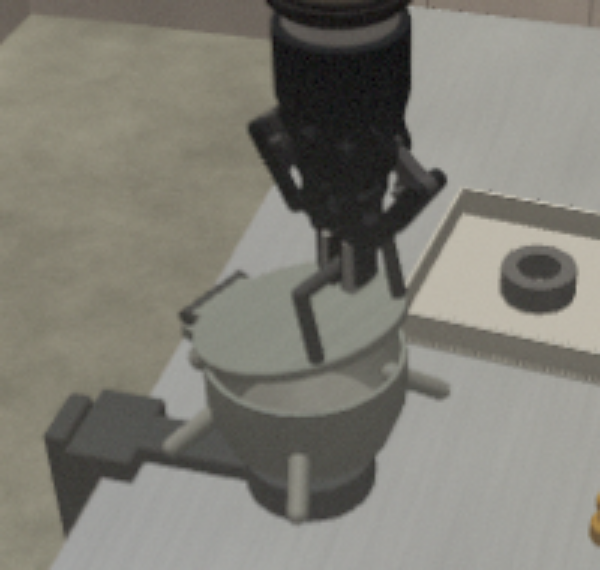

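>>> jog_arm(
  rows=[
    {"xyz": [0, 0.6, -0.8], "delta_rot": [0, 0, 0], "fingers": 1},
    {"xyz": [0, 1.2, -1.5], "delta_rot": [0, 0, 0], "fingers": 1},
    {"xyz": [0, 1.9, -2.1], "delta_rot": [0, 0, 0], "fingers": 1},
    {"xyz": [0, 2.6, -2.7], "delta_rot": [0, 0, 0], "fingers": 1},
    {"xyz": [0, 3.3, -3.2], "delta_rot": [0, 0, 0], "fingers": 1},
  ],
)

```text
clock: 11.62
tcp_pos: [0.5916, -0.083, 0.2203]
orientation: [-2.618, -1.736, 0.007]
contact_force: [-9.6, 3.2, 3.2]
grip_width: 0.0081
```

```bash
python3 go.py .547 -.0643 .155 -22.4; python3 arc.py 0 34 35 36 50; python3 arc.py 35 40 45 50
```

```text
t 11.6167 tcp [ 0.5916 -0.083   0.2203] xyz cm [ 0.01 -4.82  6.54] rot [-0.1  0.2 -0.5] grip 0.0081 F [-9.5613  3.1848  3.2334] j [ 0.38  0.4  -0.45  1.73  0.2   1.06 -0.54]
34.0 [ 0.02  4.91 -6.33] [ 0.0456 -0.0188  0.0632]
35.0 [ 0.02  5.11 -6.47] [ 0.0474 -0.0195  0.0646]
36.0 [ 0.02  5.31 -6.6 ] [ 0.0492 -0.0203  0.0659]
50.0 [ 0.04  8.31 -8.08] [ 0.077  -0.0317  0.0806]
40.0 [ 0.01  1.02 -0.63] [ 0.0094 -0.0039  0.0063]
45.0 [ 0.01  2.09 -1.17] [ 0.0193 -0.008   0.0116]
50.0 [ 0.02  3.2  -1.61] [ 0.0296 -0.0122  0.016 ]
```

>>> jog_arm(
  rows=[
    {"xyz": [0, 0.8, -0.6], "delta_rot": [0, 0, 0], "fingers": 1},
    {"xyz": [0, 1.5, -1.0], "delta_rot": [0, 0, 0], "fingers": 1},
    {"xyz": [0, 2.2, -1.3], "delta_rot": [0, 0, 0], "fingers": 1},
    {"xyz": [0, 2.8, -1.6], "delta_rot": [0, 0, 0], "fingers": 1},
    {"xyz": [0, 3.3, -1.7], "delta_rot": [0, 0, 0], "fingers": 1},
  ],
)

```text
clock: 12.03
tcp_pos: [0.6215, -0.0957, 0.2386]
orientation: [-2.617, -1.735, 0.01]
contact_force: [-10.4, 3.3, 9.0]
grip_width: 0.0078
```

```bash
python3 -c "
from h import *
im=imaging.grab_frame('side')
cv2.imwrite('pics/s14.png',cv2.resize(im[100:290,200:400],None,fx=3,fy=3))
cv2.imwrite('pics/w14.png',imaging.grab_frame('wrist'))
";python3 go.py .547 -.0643 .155 -22.4; python3 arc.py 0 48 50 52
```

```text
t 12.1333 tcp [ 0.6224 -0.0961  0.2393] xyz cm [ 0.02 -8.16  8.45] rot [-0.1  0.2 -0.5] grip 0.0082 F [-7.6471  1.4904  5.4607] j [ 0.38  0.43 -0.44  1.63  0.2   1.12 -0.52]
48.0 [ 0.04  7.86 -7.91] [ 0.0728 -0.03    0.0789]
50.0 [ 0.04  8.31 -8.08] [ 0.077  -0.0317  0.0806]
52.0 [ 0.05  8.76 -8.22] [ 0.0812 -0.0335  0.082 ]
```

View pics/s14.png

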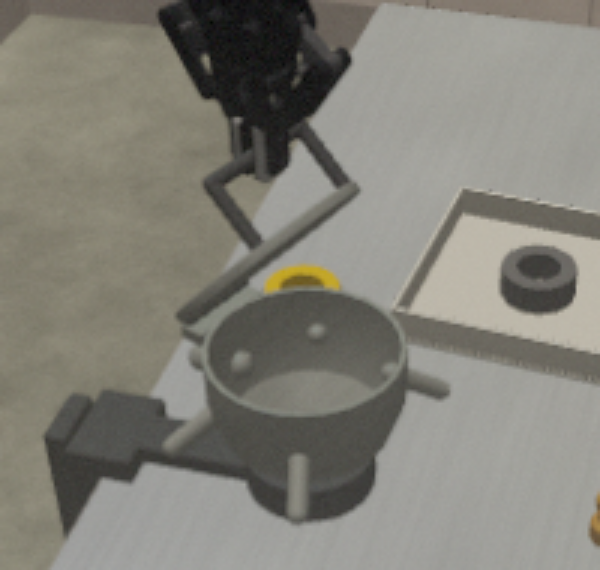

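View pics/w14.png

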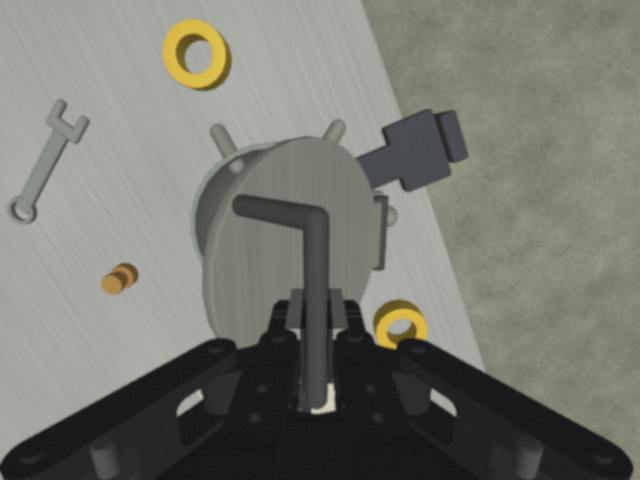

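```bash
cat > ang.py <<'E'
from h import *
from scipy.optimize import least_squares
S=imaging.camera_info('side');W=imaging.camera_info('wrist')
obsS=np.array([[270,161],[286,182.7],[300,142.7],[316.7,162.3]]);obsW=np.array([[316,210],[240,205]])
def pts(a,h,yaw=-22.5):
    u=np.array([np.cos(np.radians(yaw)),np.sin(np.radians(yaw)),0]);v=np.array([-u[1],u[0],0]);z=np.array([0,0,1.])
    a=np.radians(a)
    rot=lambda x,zz:(np.cos(a)*x+np.sin(a)*zz)*u+(-np.sin(a)*x+np.cos(a)*zz)*z
    return np.array([h+rot(-.128,.049)+s*.04*v if k else h+rot(-.128,.004)+s*.04*v for s in (1,-1) for k in (1,0)])
def res(p,what):
    h=np.array([p[1],p[2],.124]);P=pts(p[0],h)
    e=[]
    if 's' in what:e+=list((proj(S,P)-obsS).ravel())
    if 'w' in what:e+=list((proj(W,P[:2])-obsW).ravel())
    return np.array(e)
for w in ('s','w','sw'):
    s=least_squares(res,[50,.665,-.1125],args=(w,)); print(w,s.x,np.abs(s.fun).max())
h=[50,.665,-.1125]
for w in ('s','w'):
    s=least_squares(lambda a:res([a[0],.665,-.1125],w),[50]);print('fixed hinge',w,s.x,s.fun.round(1))
E
python3 ang.py; python3 -c "
from h import *;o=r.get_obs();print(o['qvel'],o['contact_force'],o['clock'])"
```

```text
s [51.5399  0.657  -0.0993] 1.0192561971460918
w [50.0979  0.6652 -0.1081] 4.156081352442584
sw [48.5938  0.6675 -0.1094] 4.225041458970992
fixed hinge s [47.8693] [ 2.2 -0.7  1.7 -1.5  1.6 -1.6 -0.4 -1.3]
fixed hinge w [49.0874] [-1.6 13.9  0.3  4.3]
[ 0.0015 -0.0083 -0.0028  0.0154  0.0032 -0.0125 -0.0015] [-7.6471  1.4904  5.4607] 12.1333
```

>>> jog_arm(
  rows=[
    {"xyz": [0, 0.1, -0.1], "delta_rot": [0, 0, 0], "fingers": 1},
    {"xyz": [0, 0.1, -0.1], "delta_rot": [0, 0, 0], "fingers": 1},
    {"xyz": [0, 0.1, -0.1], "delta_rot": [0, 0, 0], "fingers": 1},
    {"xyz": [0, 0.1, -0.1], "delta_rot": [0, 0, 0], "fingers": 1},
    {"xyz": [0, 0.1, -0.1], "delta_rot": [0, 0, 0], "fingers": 1},
  ],
)

```text
clock: 12.55
tcp_pos: [0.6231, -0.0964, 0.2397]
orientation: [-2.618, -1.735, 0.008]
contact_force: [-1.9, 2.2, -10.9]
grip_width: 0.0078
```

```bash
python3 -c "
from h import *
for i in range(30):
    im=imaging.grab_frame('side')
    if i%6==5: o=r.get_obs();print(o['clock'],o['tcp_pos'],o['contact_force'],o['grip_width'],np.abs(o['qvel']).max())
cv2.imwrite('pics/s15.png',cv2.resize(im[100:290,200:400],None,fx=3,fy=3))
cv2.imwrite('pics/s15f.png',im)
for q in ['ring_center','grab_bar']:
  print([(d['conf'],np.round(d['position'])) for d in imaging.tip_of('side',q)])
cv2.imwrite('pics/w15.png',imaging.grab_frame('wrist'))
"; python3 go.py .547 -.0643 .155 -22.4
```

```text
12.85 [ 0.6231 -0.0964  0.2398] [ -1.14     2.8639 -12.4249] 0.007871225477150282 0.0018312178184472128
13.15 [ 0.6232 -0.0964  0.2399] [ -0.0626   2.2031 -15.5372] 0.007953690944672843 0.0017476099692528837
13.45 [ 0.6233 -0.0965  0.2399] [  0.9705   1.8424 -17.0047] 0.0074345876766982255 0.0025947562086734333
13.75 [ 0.6233 -0.0965  0.2399] [  1.9879   1.8544 -19.8689] 0.007848921468436115 0.002090750744011476
14.05 [ 0.6233 -0.0965  0.2399] [  2.2653   1.8107 -21.3787] 0.008163961778966602 0.0016020463962910356
[(0.71, array([286., 319.])), (0.5, array([302., 197.]))]
[(0.88, array([286., 148.])), (0.21, array([378., 201.]))]
t 14.2 tcp [ 0.6233 -0.0965  0.24  ] xyz cm [ 0.02 -8.26  8.52] rot [-0.2  0.2 -0.5] grip 0.0079 F [  2.3444   2.1732 -22.8378] j [ 0.38  0.44 -0.44  1.63  0.2   1.12 -0.52]
```

View pics/s15.png

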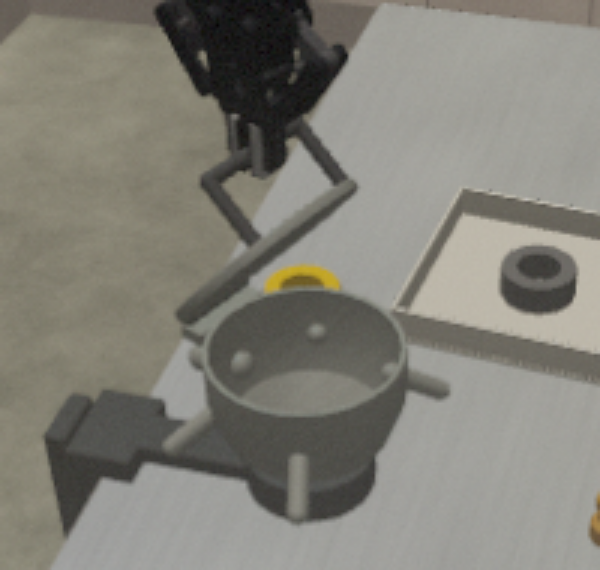

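>>> jog_arm(
  rows=[
    {"xyz": [0, 0, 0], "delta_rot": [0, 0, 0], "fingers": 1},
    {"xyz": [0, 0, 0], "delta_rot": [0, 0, 0], "fingers": 1},
    {"xyz": [0, 0, 0], "delta_rot": [0, 0, 0], "fingers": 1},
    {"xyz": [0, 0, 0], "delta_rot": [0, 0, 0], "fingers": 1},
    {"xyz": [0, 0, 0], "delta_rot": [0, 0, 0], "fingers": 1},
  ],
)

```text
clock: 14.62
tcp_pos: [0.6233, -0.0965, 0.2399]
orientation: [-2.619, -1.735, 0.008]
contact_force: [2.5, 1.9, -22.3]
grip_width: 0.0076
```

```bash
cat > wait.py <<'E'
from h import *
for i in range(15):
    im=imaging.grab_frame('side')
    if i%5==4: o=r.get_obs();print(o['clock'],o['tcp_pos'],o['contact_force'],o['grip_width'],np.abs(o['qvel']).max())
E
python3 wait.py
```

```text
14.8667 [ 0.6233 -0.0965  0.2399] [  2.5948   1.9211 -22.1586] 0.007843355890856663 0.0016020251104799878
15.1167 [ 0.6233 -0.0965  0.24  ] [  3.1245   1.9716 -22.0884] 0.008080376220051321 0.0020947443183949085
15.3667 [ 0.6233 -0.0965  0.24  ] [  2.841    2.7606 -22.2296] 0.00824166483403718 0.0020056740385149445
```

>>> jog_arm(
  rows=[
    {"xyz": [0, 0, 0.1], "delta_rot": [0, 0, 0], "fingers": 1},
    {"xyz": [0, 0, 0.1], "delta_rot": [0, 0, 0], "fingers": 1},
    {"xyz": [0, 0, 0.1], "delta_rot": [0, 0, 0], "fingers": 1},
    {"xyz": [0, 0, 0.1], "delta_rot": [0, 0, 0], "fingers": 1},
    {"xyz": [0, 0, 0.1], "delta_rot": [0, 0, 0], "fingers": 1},
  ],
)

```text
clock: 15.78
tcp_pos: [0.6235, -0.0965, 0.2399]
orientation: [2.618, 1.735, -0.007]
contact_force: [-2.8, 1.3, -10.5]
grip_width: 0.0081
```

>>> jog_arm(
  rows=[
    {"xyz": [0, 0, 0], "delta_rot": [0, 0, 0], "fingers": 1},
    {"xyz": [0, 0, 0], "delta_rot": [0, 0, 0], "fingers": 1},
    {"xyz": [0, 0, 0], "delta_rot": [0, 0, 0], "fingers": 1},
    {"xyz": [0, 0, 0], "delta_rot": [0, 0, 0], "fingers": 1},
    {"xyz": [0, 0, 0], "delta_rot": [0, 0, 0], "fingers": 1},
  ],
)

```text
clock: 16.2
tcp_pos: [0.6236, -0.0966, 0.24]
orientation: [2.618, 1.735, -0.007]
contact_force: [-0.7, 1.1, -13.4]
grip_width: 0.0081
```

```bash
python3 wait.py; python3 -c "
from h import *
cv2.imwrite('pics/t16.png',imaging.grab_frame('top'))
im=imaging.grab_frame('side');cv2.imwrite('pics/s16.png',im)
o=r.get_obs();p=o['tcp_pos']-np.array([.5472,-.0643,.1551]);u=np.array([.9245,-.381]);x=-128+1e3*(p[:2]@u);z=49+1e3*p[2];print(x,z,np.degrees(np.arctan2(z,-x))-20.95)"
```

```text
16.45 [ 0.6235 -0.0965  0.2399] [  0.1049   1.809  -12.5474] 0.007765282252945761 0.002768562946623781
16.7 [ 0.6235 -0.0966  0.2399] [ -0.4762   1.463  -12.6693] 0.008071107538801857 0.0015548011551875802
16.95 [ 0.6235 -0.0965  0.2399] [ -0.6976   1.5466 -12.1751] 0.007752803450726213 0.001350538487798133
-45.222548234618685 133.81406235515527 50.37728484467411
```

View pics/s16.png

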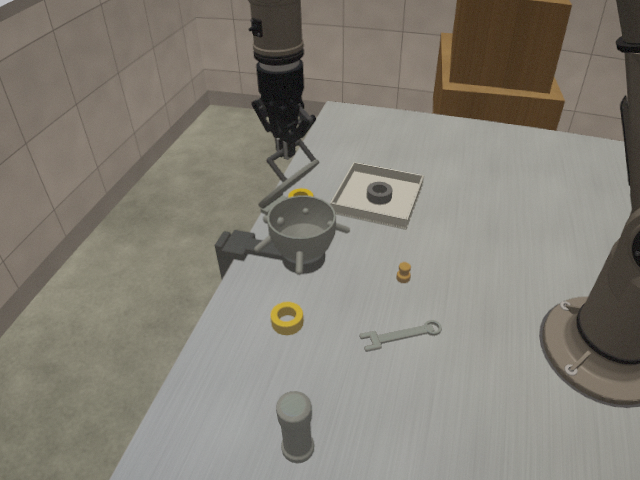

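View pics/t16.png

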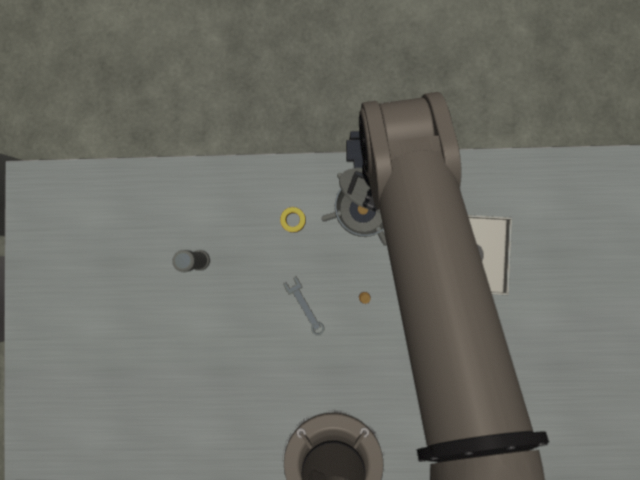

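```bash
python3 -c "
from h import *
r.hand_in();o=r.get_obs();print(o['clock'],o['tcp_pos'],o['contact_force'])"
```

```text
the job is handed in; nothing more can be done
the job is handed in; nothing more can be done
```

I moved the grey ring to the tray and released it with the cover shut. I then lifted the cover by its handle to about 50° and handed in at about 17 s, still holding the handle. No verdict was reported.

**Last checks before handing in**
- **Ring:** the side view shows it lying flat near the middle of the tray, clear of the fingers.
- **Shell, valve and wrench:** they appear at the same pixels in the top and side views as at the start.
- **Cover angle:** the gripper's travel around the hinge gives 50.4°. Fits to the pictures give 48° to 51.5°.
- **Hold:** the cover stayed still for over 4 s, with joint speeds of about 0.002 rad/s. The wrist read about 12 N with the fingers closed on the bar at 50 N grip.

**What disagreed or needed attention**
- The travel puts the handle at a radius of about 141 mm from the hinge, while the given dimensions make it 137 mm.
- The wrist-camera fits were the loosest, missing by 4 to 14 pixels.
- The force climbed to about 22 N during the hold. I eased the arm slightly and it settled at about 12 N.

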